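# Complete the stain rack

### The arm

A 6-joint arm with a two-finger parallel gripper is mounted at the origin on the work surface. World frame = base frame: x ahead of the robot, y to its left, z up, the work surface at z = 0. Lengths are in mm, angles in rad, forces in N, time in s.
With the tool pointing down it reaches from about 250 to 775 mm from the base axis. Payload 4 kg.
Tool frame: the origin (TCP) lies at the very end of the fingers, on their centre line; the grasp point (between the pads) lies 19 mm behind it; z points along the fingers, y is the line along which they close (so a half turn about z gives the same grasp; the last joint's range is limited). The gripper opens to 85 mm and grips with 20 to 120 N. Pads are 22 mm wide; open, the fingers measure 114 mm over their backs; the gripper's body (76 mm by 85 mm) begins 54 mm behind the grasp point. The pads swing forward as they close: fully open they stand 13 mm farther back than shut.
Start: joints at [1.065, 0.087, 1.371, -0, 1.684, -0.103], TCP at [215.608, 505.995, 231.341] pointing down, gripper open.
Joint ranges: [-3.1, 3.1], [-0.76, 2.03], [0.27, 2.55], [-1.08, 4.22], [0.17, 2.65], [-2.57, 2.57]. Speed limits (rad/s): [2.79, 2.79, 3.14, 3.14, 3.14, 3.14].

### API

Orientations are given as a rotation vector (axis times angle).
In Python, from cell import * gives the robot as it stands. The module is installed in compiled form; this text tells all that it offers.
- The arm moves only by the tool arm_command, never from a script. Its argument "series" is text: rows parted by semicolons, each of 7 numbers parted by spaces: the shift along the tool's x, y, z in m, then the turn, a rotation vector about the tool's x, y, z in degrees, then the closure, from 0 (fully open) to 1 (shut). In form: dx dy dz wx wy wz gripper; .... A call has 1 to 20 rows; each row shifts and turns the commanded pose from where the row before left it, along the tool's axes as they then stand; what a row does not reach is not made up. A row lasts 1/12 s, in which the tool goes at most 41.7 mm and 7.16 degrees, less where a joint would pass 70% of its speed; a pose out of reach is approached as far as the arm can. A call is refused whole if a number of a shift passes 0.0417 or a number of a turn 7.16, either way. A call with a gripper value outside its range is refused whole. The fingers move at their own pace and stop on an object; "newtons" is the grip in N (left out, the last holds). Time passes only in rows, so rows that do not move let the fingers close. It gives the time, the measured TCP pose, the force, the opening and the grip force at its end, in the units of the state.
- sense(): the state, without advancing time (a new reading comes with each control period).
- get_image(name): name is "scene" or "top" or "wrist"; returns a dict with "color" (480x640x3 uint8, blue, green, red), "fx", "fy", "cx", "cy" (pixels), "pose" (4x4, takes a point from camera to world coordinates). Camera axes: x right, y down, z forward; pixel columns grow to the right and rows downward; lengths in mm; the calibration is good to about 2 mm. The wrist camera is an equidistant fisheye: a pixel r from the principal point sees the ray r / f radians off the axis. A picture is of the moment at which its call begins. There is no depth.
- job_done(): hands the job in; it is judged then, once.
The state is a dict: "time_s": time; "qpos": joint angles; "joint_vel": joint speeds; "joint_efforts": joint torques, N m; "eef_pos": TCP position; "ee_rot": TCP orientation; "wrist_force": force on the tool from outside, world axes, zero at the start; "moment": the same for the moment, N m; "opening": opening from 0.0 (shut) to 1.0 (fully open); "gripper_force": force on a finger pad.
Only numpy, scipy, OpenCV 4.12 (cv2) and the standard library are available. Lean on these libraries where they do the work, as an engineer would, in place of code of your own. Each camera call takes 0.05 s, during which the arm holds its last target. There are 200 camera calls.

### The job

The grey three-pocket stain rack on the lab bench should hold three matching amber bottles, but only one is in it. Take the two spare bottles of the same size from among the things on the bench and set one, without dropping it, into each empty pocket, upright and fully down, leaving the bottle that is already in the rack in its pocket.

Things in the scene. Friction and masses are not known exactly. Their poses are not given: they have to be found in the camera images.
- rack: fixed grey plastic rack, 90 mm (x) by 250 mm (y), 26 mm high, flat on the bench, yaw within 18 degrees. Origin: centre of its underside. Three square pockets, 61 mm wide, floor 6 mm above the bench, at its own x = 0, y = -80, 0, +80 mm. One, which varies, already holds a bottle; two are empty
- resident_center (a point): bottle standing in one pocket of the rack: amber glass, black cap, paper label, upright; 100 mm tall, body 40 mm in diameter and straight up to 64 mm above its foot, 130 g. The point is on its axis, half-way up (50 mm above its foot)
- spare1_center (a point): spare, just like the bottle in the rack (same size, shape and weight give or take 40 %), upright on the bench to the robot's left of the rack, amid a bigger amber bottle (68 mm across, 135 mm tall) and a slimmer one (25 mm, 70 mm tall) that do not belong in the rack; 40 mm free around it. The point is on its axis, half-way up (50 mm above its foot)
- spare2_center (a point): second spare, just like the first, in the same area. The point is on its axis, half-way up (50 mm above its foot)
Things that resemble listed ones, but are neither listed nor needed, are in the scene too. Leave any red look-alike of the part that bears spare2_center alone.

How it is judged (in metres and radians):
At the end, for the whole second after the job is handed in: Both spares and the bottle that was in the rack each stand in a pocket of the rack: within 14 mm of a pocket's centre in each direction, foot on the pocket floor (8 mm), upright within 10 degrees, and at rest (x of spare1_center in the frame of rack between -0.014 and 0.014 m and z of spare1_center in the frame of rack between 0.048 and 0.064 m and angle between each of spare1_center, spare2_center, resident_center's own z axis and vertical below 0.17 rad and linear speed of each of spare1, spare2, resident below 0.03 m/s and (y of spare1_center in the frame of rack between -0.094 and -0.066 m or y of spare1_center in the frame of rack between -0.014 and 0.014 m or y of spare1_center in the frame of rack between 0.066 and 0.094 m) and x of spare2_center in the frame of rack between -0.014 and 0.014 m and z of spare2_center in the frame of rack between 0.048 and 0.064 m and (y of spare2_center in the frame of rack between -0.094 and -0.066 m or y of spare2_center in the frame of rack between -0.014 and 0.014 m or y of spare2_center in the frame of rack between 0.066 and 0.094 m) and x of resident_center in the frame of rack between -0.014 and 0.014 m and z of resident_center in the frame of rack between 0.048 and 0.064 m and (y of resident_center in the frame of rack between -0.094 and -0.066 m or y of resident_center in the frame of rack between -0.014 and 0.014 m or y of resident_center in the frame of rack between 0.066 and 0.094 m)); the robot touches nothing.
It fails at once if a spare bottle is dropped or knocked flying (out of the fingers and faster than 0.65 m/s, a fall of about 2 cm) ((contact force between the fingers and spare1 below 0.05 N and linear speed of spare1 above 0.65 m/s) or (contact force between the fingers and spare2 below 0.05 N and linear speed of spare2 above 0.65 m/s)).
It fails at once if the bottle already in the rack is moved by more than 25 mm (distance of resident_center from where it was at the start of the episode above 0.025 m).
It also fails if it takes over 56 s, if anything falls off the work surface, if the arm or the gripper's body presses on something with over 40 N, if the wrist force passes 120 N, or if a joint passes its speed limit or range.

## Working session

There is one attempt and no reset: what is moved stays moved. The work goes in short steps, Python scripts to look and compute and a tool call to move; the robot and the scene stay as the last step left them, time stands still between calls to the robot, and variables do not carry over. Pictures are saved under pics/ and viewed, at most 10 in all, crops included, and the job is handed in when it is done.

Besides the shell and the picture viewer there is one more tool, called by a JSON object that holds its "name" and its "arguments". arm_command: Moves the arm, as the interface text tells. Its arguments: {"type":"object","properties":{"series":{"type":"string"},"newtons":{"type":"number"}},"required":["series"]}

```bash
mkdir -p pics; python3 - <<'E'
from cell import *
import cv2,numpy as np,pickle
d={}
for n in("scene","top","wrist"):
    im=get_image(n);cv2.imwrite(f"pics/{n}0.png",im["color"]);d[n]=im
    print(n,im["fx"],im["fy"],im["cx"],im["cy"],np.round(im["pose"],3).tolist())
pickle.dump(d,open("d0.pkl","wb"))
s=sense();print(s["time_s"],s["eef_pos"],s["ee_rot"],s["opening"])
E
```

```text
scene 518.1827664000572 518.1827664000572 310.0744291378011 240.04940413721343 [[0.458, 0.637, -0.62, 1082.528], [0.889, -0.314, 0.334, -242.187], [0.018, -0.704, -0.71, 667.199], [0.0, 0.0, 0.0, 1.0]]
top 580.9336074257666 580.9336074257666 315.6276481965695 242.5749760480026 [[0.003, -0.994, 0.112, 430.869], [-1.0, -0.001, 0.017, 19.948], [-0.017, -0.112, -0.994, 1051.304], [0.0, 0.0, 0.0, 1.0]]
wrist 371.64829954431775 371.64829954431775 324.83015825860093 240.5038920085664 [[0.393, 0.883, 0.258, 149.306], [0.919, -0.377, -0.112, 534.648], [-0.001, 0.281, -0.96, 372.94], [0.0, 0.0, 0.0, 1.0]]
0.15 [215.40592246 505.63770859 230.3775987 ] [-6.28277872e-01 -3.07758526e+00  2.66042959e-03] 0.9983305893051486
```

View pics/top0.png

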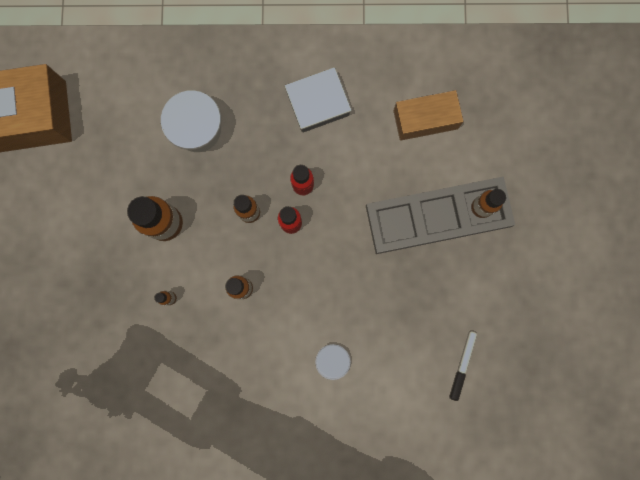

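View pics/scene0.png

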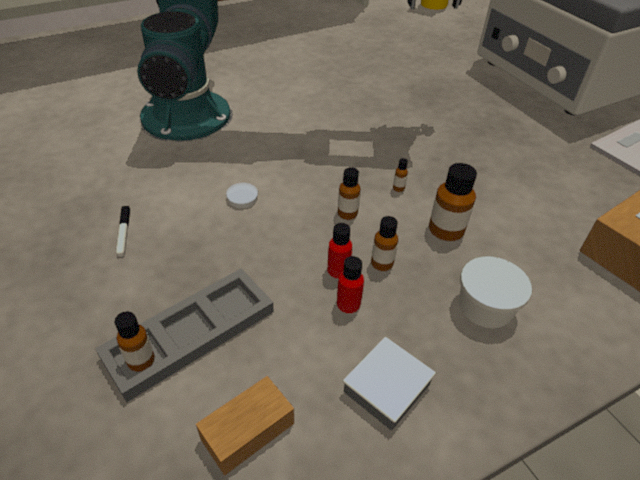

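The top view shows the amber spares with caps at about (246,202) and (235,287). The empty pockets are at (396,223) and (440,215), and the resident is in the pocket at about (485,206). The scene view shows the same two spare caps at (388,226) and (350,176). I will triangulate the caps and fit the rack next.

```bash
cat > h.py <<'E'
import numpy as np,cv2,pickle
def ray(im,u,v):
    d=np.array([(u-im["cx"])/im["fx"],(v-im["cy"])/im["fy"],1.]);P=np.array(im["pose"])
    return P[:3,3],P[:3,:3]@d/np.linalg.norm(d)
def plane(im,u,v,z):
    o,d=ray(im,u,v);return o+d*(z-o[2])/d[2]
def tri(a,b):
    A=np.zeros((3,3));y=np.zeros(3)
    for o,d in(a,b):
        M=np.eye(3)-np.outer(d,d);A+=M;y+=M@o
    return np.linalg.solve(A,y)
def blob(im,u,v,r=16,th=45):
    c=im["color"].max(2);m=np.zeros(c.shape,np.uint8);m[v-r:v+r,u-r:u+r]=(c[v-r:v+r,u-r:u+r]<th)
    n,l,s,ce=cv2.connectedComponentsWithStats(m)
    k=1+np.argmax(s[1:,4]);return ce[k],s[k].tolist()
E
python3 - <<'E'
from h import *
d=pickle.load(open("d0.pkl","rb"));t,s=d["top"],d["scene"]
for n,a,b in(("A",(246,202),(388,226)),("B",(235,287),(350,176)),("R",(496,199),(126,322))):
    (ca,sa),(cb,sb)=blob(t,*a),blob(s,*b)
    print(n,ca.round(1),sa,cb.round(1),sb,tri(ray(t,*ca),ray(s,*cb)).round(1),plane(t,*ca,92).round(1))
c=t["color"];roi=c[165:265,355:525];g=roi.astype(int)
m=((g[...,2]-g[...,0])<12).astype(np.uint8)*255
m=cv2.morphologyEx(m,cv2.MORPH_OPEN,np.ones((3,3)))
cs=max(cv2.findContours(m,cv2.RETR_EXTERNAL,cv2.CHAIN_APPROX_NONE)[0],key=cv2.contourArea)
bx=cv2.boxPoints(cv2.minAreaRect(cs))+[355,165];print(bx)
W=np.array([plane(t,*p,20)[:2] for p in bx]);print(W.round(1),W.mean(0).round(1),[np.linalg.norm(W[i]-W[i-1]).round(1) for i in range(4)])
for i in range(4):print(np.degrees(np.arctan2(*(W[i]-W[i-1])[::-1])).round(1))
o=np.hstack([roi,cv2.cvtColor(m,cv2.COLOR_GRAY2BGR)])
o=cv2.resize(o,None,fx=2.3,fy=2.3);o2=cv2.resize(cv2.convertScaleAbs(roi,alpha=1.6),None,fx=4.6,fy=4.6)
cv2.imwrite("pics/r1.png",cv2.resize(np.vstack([o,o2[:, :o.shape[1]]]),(750,600)))
E
```

```text
A [246.3 208.1] [239, 201, 13, 12, 47] [387.8 226.9] [379, 217, 18, 21, 305] [600.2 157.4  82.9] [596.8 152.9  92. ]
B [240.7 287.8] [237, 281, 7, 13, 24] [350.3 177.1] [343, 168, 15, 19, 242] [465.5 164.3  87.9] [463.5 160.1  92. ]
R [495.2 198.2] [486, 190, 19, 17, 241] [126.6 324.6] [115, 312, 24, 26, 479] [ 613.4 -263.4   92.2] [ 613.6 -262.7   92. ]
[[487. 186.]
 [506. 186.]
 [506. 206.]
 [487. 206.]]
[[ 649.6 -270. ]
 [ 649.5 -303.9]
 [ 613.1 -302.7]
 [ 613.1 -268.9]] [ 631.3 -286.4] [np.float64(36.4), np.float64(34.0), np.float64(36.4), np.float64(33.8)]
-1.7
-90.0
178.1
90.0
```

View pics/r1.png

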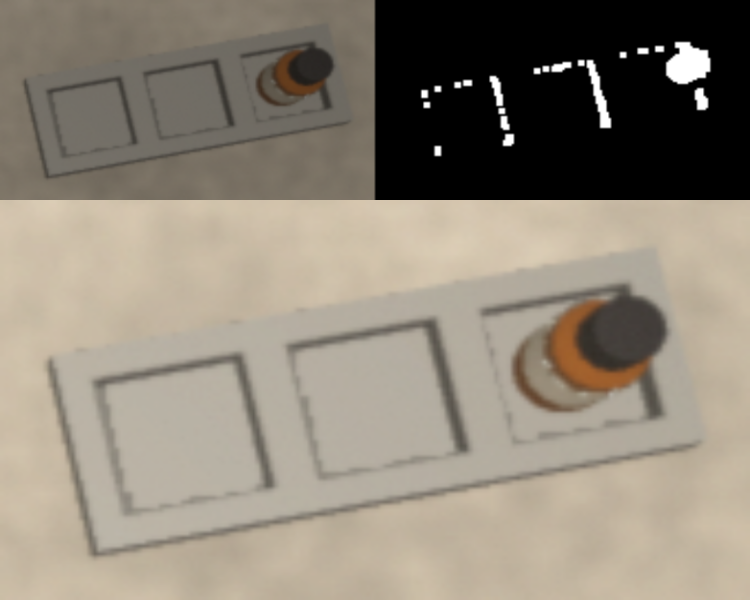

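The view shows the rack's top corners clearly, at about (50,358), (655,250), (703,440) and (95,553) in the lower panel. The colour threshold was wrong, so I'll redo it with Otsu and take the cap blobs with a higher threshold.

```bash
python3 - <<'E'
from h import *
d=pickle.load(open("d0.pkl","rb"));t,s=d["top"],d["scene"]
for n,a,b in(("A",(243,202),(388,226)),("B",(234,286),(350,176)),("R",(496,199),(126,322))):
  for th in(52,60):
    (ca,sa),(cb,sb)=blob(t,*a,14,th),blob(s,*b,14,th)
    print(n,ca.round(1),sa,cb.round(1),sb,tri(ray(t,*ca),ray(s,*cb)).round(1),plane(t,*ca,93).round(1))
def fit(bx,z,lab):
    W=np.array([plane(t,*p,z)[:2] for p in bx]);c=W.mean(0)
    e=[W[i]-W[i-1] for i in range(4)]
    print(lab,np.round(bx,1).tolist(),c.round(1),[np.linalg.norm(x).round(1) for x in e],[np.degrees(np.arctan2(x[1],x[0])).round(1) for x in e]);return c
q=np.array([(52,358),(655,250),(703,440),(97,551)],float)
c=fit(np.c_[355+q[:,0]/4.412,165+(q[:,1]-200)/4.0],26,"manual")
roi=t["color"][165:265,355:525];g=cv2.GaussianBlur(roi,(3,3),0).astype(int)
x=np.clip((g[...,2]-g[...,0])*255//np.maximum(g[...,2],1),0,255).astype(np.uint8)
_,m=cv2.threshold(np.minimum(x,90),0,255,cv2.THRESH_BINARY_INV+cv2.THRESH_OTSU)
m=cv2.morphologyEx(m,cv2.MORPH_OPEN,np.ones((5,5)))
cs=max(cv2.findContours(m,cv2.RETR_EXTERNAL,cv2.CHAIN_APPROX_NONE)[0],key=cv2.contourArea)
fit(cv2.boxPoints(cv2.minAreaRect(cs))+[355,165],22,"otsu")
E
```

```text
A [242.7 203.8] [235, 196, 17, 17, 223] [387.9 226.9] [379, 216, 18, 22, 311] [604.7 159.2  86.7] [604.  159.1  93. ]
A [242.7 203.7] [234, 195, 18, 18, 237] [387.8 226.8] [379, 216, 18, 22, 315] [604.8 159.1  87. ] [604.2 159.1  93. ]
B [236.6 284.4] [227, 279, 17, 16, 92] [350.3 177.1] [343, 168, 15, 19, 245] [469.2 167.   90.1] [469.2 166.8  93. ]
B [234.6 286.1] [226, 278, 18, 17, 226] [350.3 177. ] [343, 168, 16, 19, 257] [466.1 170.   87.1] [466.4 170.1  93. ]
R [495.2 198. ] [486, 189, 20, 19, 267] [126.6 324. ] [115, 312, 24, 24, 467] [ 613.5 -263.1   93.5] [ 613.8 -262.5   93. ]
R [495.3 197.7] [486, 187, 20, 21, 286] [126.6 323.9] [115, 312, 24, 24, 472] [ 613.8 -263.1   94. ] [ 614.2 -262.7   93. ]
manual [[366.8, 204.5], [503.5, 177.5], [514.3, 225.0], [377.0, 252.8]] [ 596.2 -184.2] [np.float64(88.3), np.float64(249.4), np.float64(87.3), np.float64(248.4)] [np.float64(11.4), np.float64(-78.7), np.float64(-169.2), np.float64(101.5)]
otsu [[365.7, 203.3], [505.1, 175.4], [515.1, 225.6], [375.7, 253.5]] [ 597.8 -185.1] [np.float64(92.0), np.float64(255.6), np.float64(92.2), np.float64(253.0)] [np.float64(10.8), np.float64(-78.5), np.float64(-170.8), np.float64(101.4)]
```

```bash
cat >> h.py <<'E'
from scipy.spatial.transform import Rotation as Ro
A=(604.5,159);B=(466,170);C=np.array([597,-184.6]);YAW=11.2
PC=tuple(C);PP=tuple(C+80*np.array([-np.sin(np.radians(YAW)),np.cos(np.radians(YAW))]))
def go(*targets,ang=YAW):
    "tool-frame deltas (m) from measured pose through targets; rotation (deg) to wanted attitude"
    from cell import sense
    s=sense();R=Ro.from_rotvec(s["ee_rot"]).as_matrix();p=np.array(s["eef_pos"])
    y=np.array([np.cos(np.radians(ang)),np.sin(np.radians(ang)),0]);y*=np.sign(y@R[:,1]);z=np.array([0,0,-1.])
    T=np.c_[np.cross(y,z),y,z]
    print("t",round(s["time_s"],2),"pos",p.round(1),"rot",np.degrees(Ro.from_matrix(R.T@T).as_rotvec()).round(1),"open",round(s["opening"],3),"F",np.round(s["wrist_force"],1),s["gripper_force"])
    for t in targets:
        t=np.array(t,float);dt=t-p;print(" to",t.round(1),"tool now",(R.T@dt/1e3).round(4),"tool aligned",(T.T@dt/1e3).round(4));p=t
E
python3 -c "
from h import *;print(PP);go((*A,160),(*A,33))"
```

```text
(np.float64(581.4612519024023), np.float64(-106.12358757206468))
t 0.15 pos [215.4 505.6 230.4] rot [-0.1  0.  55.7] open 0.998 F [0.1 0.9 0.3] 0.0
 to [604.5 159.  160. ] tool now [-0.4938 -0.1663  0.0706] tool aligned [-0.4156  0.3144  0.0704]
 to [604.5 159.   33. ] tool now [-0.      0.0002  0.127 ] tool aligned [0.    0.    0.127]
```

{"name": "arm_command", "arguments": {"series": "0 0 0 0 0 6.96 0.15;0 0 0 0 0 6.96 0.15;0 0 0 0 0 6.96 0.15;0 0 0 0 0 6.96 0.15;0 0 0 0 0 6.96 0.15;0 0 0 0 0 6.96 0.15;0 0 0 0 0 6.96 0.15;0 0 0 0 0 6.96 0.15;-0.023 0.0175 0 0 0 0 0.15;-0.023 0.0175 0 0 0 0 0.15;-0.023 0.0175 0 0 0 0 0.15;-0.023 0.0175 0 0 0 0 0.15;-0.023 0.0175 0 0 0 0 0.15;-0.023 0.0175 0 0 0 0 0.15;-0.023 0.0175 0 0 0 0 0.15;-0.023 0.0175 0 0 0 0 0.15;-0.023 0.0175 0 0 0 0 0.15;-0.023 0.0175 0 0 0 0 0.15;-0.023 0.0175 0 0 0 0 0.15;-0.023 0.0175 0 0 0 0 0.15"}}

```text
time_s: 1.82
eef_pos: [476.1, 275.0, 230.9]
ee_rot: [-1.993, -2.428, 0.001]
wrist_force: [-0.7, 0.1, 1.9]
opening: 0.848
gripper_force: 0.0
```

```bash
python3 -c "
from h import *;go((*A,160),(*A,33))"
```

```text
t 1.82 pos [476.1 275.  230.9] rot [-0.  0.  0.] open 0.848 F [-0.7  0.1  1.9] 0.0
 to [604.5 159.  160. ] tool now [-0.1388  0.1034  0.0708] tool aligned [-0.1388  0.1034  0.0709]
 to [604.5 159.   33. ] tool now [0.00e+00 1.00e-04 1.27e-01] tool aligned [0.    0.    0.127]
```

{"name": "arm_command", "arguments": {"series": "-0.0198 0.0148 0.010 0 0 0 0.15;-0.0198 0.0148 0.010 0 0 0 0.15;-0.0198 0.0148 0.010 0 0 0 0.15;-0.0198 0.0148 0.010 0 0 0 0.15;-0.0198 0.0148 0.010 0 0 0 0.15;-0.0198 0.0148 0.010 0 0 0 0.15;-0.0198 0.0148 0.010 0 0 0 0.15;0 0 0 0 0 0 0.15;0 0 0 0 0 0 0.15"}}

```text
time_s: 2.57
eef_pos: [603.8, 159.4, 159.4]
ee_rot: [-1.994, -2.424, 0.004]
wrist_force: [-0.3, 1.2, 0.6]
opening: 0.847
gripper_force: 0.0
```

```bash
python3 - <<'E'
from h import *
from cell import *
go((*A,160),(*A,33))
im=get_image("wrist")
P=np.array(im["pose"])
def proj(w):
    c=P[:3,:3].T@(np.array(w)-P[:3,3]);r=np.hypot(*c[:2]);th=np.arctan2(r,c[2]);return im["cx"]+im["fx"]*th*c[0]/r,im["cy"]+im["fy"]*th*c[1]/r
c=im["color"].copy()
for z in(100,64,0):
    u,v=proj((*A,z));print(z,u,v);cv2.drawMarker(c,(int(u),int(v)),(0,255,0),0,12)
cv2.imwrite("pics/w1.png",c)
E
```

```text
t 2.57 pos [603.8 159.4 159.4] rot [-0.2 -0.  -0.1] open 0.847 F [-0.3  1.2  0.6] 0.0
 to [604.5 159.  160. ] tool now [-0.0005  0.0006 -0.0006] tool aligned [-0.0005  0.0006 -0.0006]
 to [604.5 159.   33. ] tool now [-1.00e-04  5.00e-04  1.27e-01] tool aligned [0.    0.    0.127]
100 326.55285258540613 263.4838331577982
64 326.548533933683 245.22442804027844
0 326.5394378993219 222.7768620362131
```

View pics/w1.png

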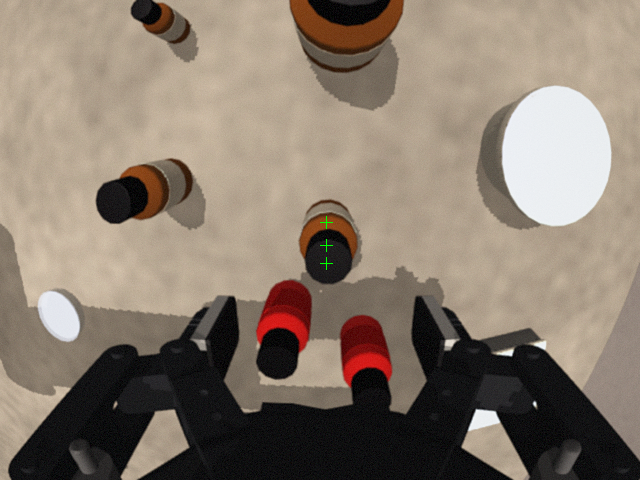

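The wrist view shows the cap of spare A at (328,262), which matches the projected point, and nothing lies under the fingers. I can descend and grip.

{"name": "arm_command", "arguments": {"series": "0 0 0.0158 0 0 0 0.15;0 0 0.0158 0 0 0 0.15;0 0 0.0158 0 0 0 0.15;0 0 0.0158 0 0 0 0.15;0 0 0.0158 0 0 0 0.15;0 0 0.0158 0 0 0 0.15;0 0 0.0158 0 0 0 0.15;0 0 0.0158 0 0 0 0.15;0 0 0 0 0 0 0.15;0 0 0 0 0 0 0.35;0 0 0 0 0 0 0.45;0 0 0 0 0 0 0.55;0 0 0 0 0 0 0.65;0 0 0 0 0 0 0.8;0 0 0 0 0 0 1;0 0 0 0 0 0 1;0 0 0 0 0 0 1;0 0 0 0 0 0 1", "newtons": 40}}

```text
time_s: 4.12
eef_pos: [605.2, 161.1, 37.3]
ee_rot: [1.992, 2.427, 0.005]
wrist_force: [-0.3, 2.1, 6.1]
opening: 0.455
gripper_force: 41.0
```

```bash
python3 -c "
from h import *;go((*A,175),(*PC,175),(*PC,40))"
```

```text
t 4.12 pos [605.2 161.1  37.3] rot [ 0.2 -0.   0. ] open 0.455 F [-0.3  2.1  6.1] 40.9683280158788
 to [604.5 159.  175. ] tool now [-0.0018 -0.0006 -0.1377] tool aligned [-0.0019 -0.0011 -0.1377]
 to [ 597.  -184.6  175. ] tool now [-0.3355 -0.0743 -0.0005] tool aligned [-0.3356 -0.0741  0.    ]
 to [ 597.  -184.6   40. ] tool now [-1.00e-04 -5.00e-04  1.35e-01] tool aligned [0.    0.    0.135]
```

{"name": "arm_command", "arguments": {"series": "0 0 -0.008 0 0 0 1;0 0 -0.0158 0 0 0 1;0 0 -0.0158 0 0 0 1;0 0 -0.0158 0 0 0 1;0 0 -0.0158 0 0 0 1;0 0 -0.0158 0 0 0 1;0 0 -0.0158 0 0 0 1;0 0 -0.0158 0 0 0 1;0 0 -0.0158 0 0 0 1;0 0 -0.0158 0 0 0 1;0 0 0 0 0 0 1;0 0 0 0 0 0 1"}}

```text
time_s: 5.12
eef_pos: [604.4, 160.3, 185.9]
ee_rot: [1.993, 2.427, 0.002]
wrist_force: [0.7, -0.1, -2.2]
opening: 0.449
gripper_force: 40.6
```

```bash
python3 - <<'E'
from h import *
go((*PC,185),(*PC,43))
E
```

```text
t 5.12 pos [604.4 160.3 185.9] rot [0.1 0.  0. ] open 0.449 F [ 0.7 -0.1 -2.2] 40.620177090168
 to [ 597.  -184.6  185. ] tool now [-0.3369 -0.0744  0.0008] tool aligned [-0.3369 -0.0742  0.0009]
 to [ 597.  -184.6   43. ] tool now [ 0.     -0.0003  0.142 ] tool aligned [0.    0.    0.142]
```

{"name": "arm_command", "arguments": {"series": "-0.0100 -0.0022 0 0 0 0 1;-0.0187 -0.0041 0 0 0 0 1;-0.0187 -0.0041 0 0 0 0 1;-0.0187 -0.0041 0 0 0 0 1;-0.0187 -0.0041 0 0 0 0 1;-0.0187 -0.0041 0 0 0 0 1;-0.0187 -0.0041 0 0 0 0 1;-0.0187 -0.0041 0 0 0 0 1;-0.0187 -0.0041 0 0 0 0 1;-0.0187 -0.0041 0 0 0 0 1;-0.0187 -0.0041 0 0 0 0 1;-0.0187 -0.0041 0 0 0 0 1;-0.0187 -0.0041 0 0 0 0 1;-0.0187 -0.0041 0 0 0 0 1;-0.0187 -0.0041 0 0 0 0 1;-0.0187 -0.0041 0 0 0 0 1;-0.0187 -0.0041 0 0 0 0 1;-0.0187 -0.0041 0 0 0 0 1;-0.0090 -0.0020 0 0 0 0 1;0 0 0 0 0 0 1"}}

```text
time_s: 6.78
eef_pos: [595.9, -186.7, 183.1]
ee_rot: [-1.995, -2.423, 0.003]
wrist_force: [0.1, 0.6, -1.3]
opening: 0.453
gripper_force: 40.6
```

```bash
python3 - <<'E'
from h import *
from cell import *
go((*PC,185),(*PC,60),(*PC,43))
im=get_image("wrist")
cv2.imwrite("pics/w2.png",im["color"])
E
```

```text
t 6.78 pos [ 595.9 -186.7  183.1] rot [-0.2 -0.1 -0.1] open 0.453 F [ 0.1  0.6 -1.3] 40.571222472935915
 to [ 597.  -184.6  185. ] tool now [ 0.0018  0.0014 -0.0019] tool aligned [ 0.0018  0.0014 -0.0019]
 to [ 597.  -184.6   60. ] tool now [-1.00e-04  4.00e-04  1.25e-01] tool aligned [0.    0.    0.125]
 to [ 597.  -184.6   43. ] tool now [-0.      0.0001  0.017 ] tool aligned [0.    0.    0.017]
```

View pics/w2.png

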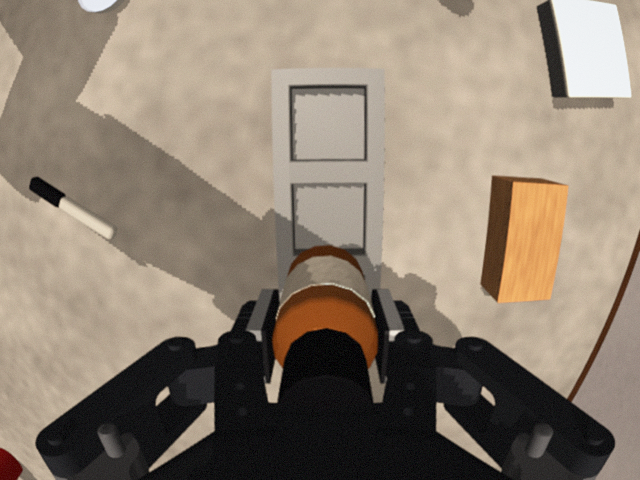

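The bottle hangs upright between the pads, centred at column 327, and the rack columns are centred on the same line (about 328). I will descend.

{"name": "arm_command", "arguments": {"series": "0.0018 0.0014 0.0070 0 0 0 1;0 0 0.0154 0 0 0 1;0 0 0.0154 0 0 0 1;0 0 0.0154 0 0 0 1;0 0 0.0154 0 0 0 1;0 0 0.0154 0 0 0 1;0 0 0.0154 0 0 0 1;0 0 0.0154 0 0 0 1;0 0 0.008 0 0 0 1;0 0 0.004 0 0 0 1;0 0 0.003 0 0 0 1;0 0 0.003 0 0 0 1;0 0 0 0 0 0 1;0 0 0 0 0 0 1"}}

```text
time_s: 8.0
eef_pos: [598.7, -182.4, 53.1]
ee_rot: [1.992, 2.427, 0.001]
wrist_force: [-1.1, -0.1, -2.0]
opening: 0.453
gripper_force: 40.6
```

```bash
python3 - <<'E'
from h import *
go((*PC,43))
E
```

```text
t 8.0 pos [ 598.7 -182.4   53.1] rot [0.1 0.  0. ] open 0.453 F [-1.1 -0.1 -2. ] 40.56363616604358
 to [ 597.  -184.6   43. ] tool now [-0.0018 -0.0021  0.0101] tool aligned [-0.0018 -0.0021  0.0101]
```

{"name": "arm_command", "arguments": {"series": "-0.0008 -0.001 0.003 0 0 0 1;0 0 0.003 0 0 0 1;0 0 0.002 0 0 0 1;0 0 0.0015 0 0 0 1;0 0 0 0 0 0 1;0 0 0 0 0 0 1"}}

```text
time_s: 8.5
eef_pos: [597.4, -183.4, 43.3]
ee_rot: [1.993, 2.428, -0.0]
wrist_force: [-1.2, 0.9, 1.8]
opening: 0.451
gripper_force: 40.9
```

```bash
python3 - <<'E'
from h import *
from cell import *
go((*PC,43))
im=get_image("scene");cv2.imwrite("pics/s2.png",cv2.resize(im["color"][200:420,60:360],None,fx=2,fy=2))
E
```

```text
t 8.5 pos [ 597.4 -183.4   43.3] rot [0. 0. 0.] open 0.451 F [-1.2  0.9  1.8] 40.85208049044013
 to [ 597.  -184.6   43. ] tool now [-0.0011 -0.0006  0.0003] tool aligned [-0.0011 -0.0006  0.0003]
```

View pics/s2.png

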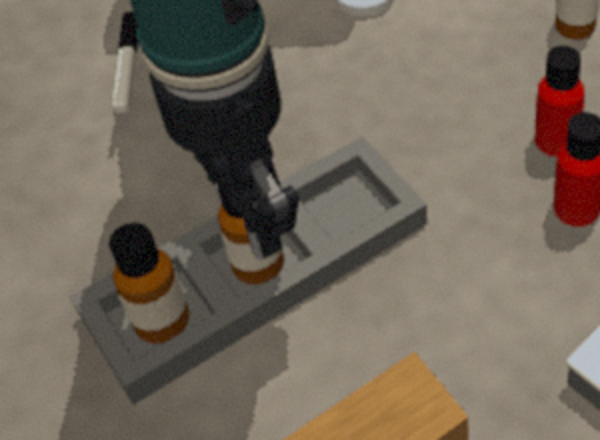

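The bottle is in the centre pocket, and the force has gone from -2 to +1.8 N, so it is touching down. I'll nudge it 1 mm, release it and rise.

{"name": "arm_command", "arguments": {"series": "0 0 0.001 0 0 0 1;0 0 0 0 0 0 0.5;0 0 0 0 0 0 0.4;0 0 0 0 0 0 0.25;0 0 0 0 0 0 0.15;0 0 0 0 0 0 0.15;0 0 0 0 0 0 0.15;0 0 -0.01 0 0 0 0.15;0 0 -0.018 0 0 0 0.15;0 0 -0.018 0 0 0 0.15;0 0 -0.018 0 0 0 0.15;0 0 -0.018 0 0 0 0.15;0 0 -0.018 0 0 0 0.15;0 0 -0.018 0 0 0 0.15;0 0 -0.018 0 0 0 0.15;0 0 0 0 0 0 0.15"}}

```text
time_s: 9.88
eef_pos: [599.6, -184.1, 183.9]
ee_rot: [1.987, 2.421, 0.005]
wrist_force: [0.2, 0.3, 1.1]
opening: 0.853
gripper_force: 0.0
```

```bash
python3 - <<'E'
from h import *
go((*B,165),(*B,35))
E
```

```text
t 9.88 pos [ 599.6 -184.1  183.9] rot [0.5 0.3 0. ] open 0.853 F [0.2 0.3 1.1] 0.0
 to [466. 170. 165.] tool now [ 0.3735 -0.0621  0.0164] tool aligned [ 0.3733 -0.0622  0.0189]
 to [466. 170.  35.] tool now [ 0.0007 -0.0011  0.13  ] tool aligned [0.   0.   0.13]
```

{"name": "arm_command", "arguments": {"series": "0.0207 -0.0035 0.001 0 0 0 0.15;0.0207 -0.0035 0.001 0 0 0 0.15;0.0207 -0.0035 0.001 0 0 0 0.15;0.0207 -0.0035 0.001 0 0 0 0.15;0.0207 -0.0035 0.001 0 0 0 0.15;0.0207 -0.0035 0.001 0 0 0 0.15;0.0207 -0.0035 0.001 0 0 0 0.15;0.0207 -0.0035 0.001 0 0 0 0.15;0.0207 -0.0035 0.001 0 0 0 0.15;0.0207 -0.0035 0.001 0 0 0 0.15;0.0207 -0.0035 0.001 0 0 0 0.15;0.0207 -0.0035 0.001 0 0 0 0.15;0.0207 -0.0035 0.001 0 0 0 0.15;0.0207 -0.0035 0.001 0 0 0 0.15;0.0207 -0.0035 0.001 0 0 0 0.15;0.0207 -0.0035 0.001 0 0 0 0.15;0.0207 -0.0035 0.001 0 0 0 0.15;0.0207 -0.0035 0.001 0 0 0 0.15;0 0 0 0 0 0 0.15;0 0 0 0 0 0 0.15"}}

```text
time_s: 11.55
eef_pos: [462.3, 170.4, 159.2]
ee_rot: [-1.99, -2.43, 0.001]
wrist_force: [0.2, -0.5, 0.4]
opening: 0.849
gripper_force: 0.0
```

```bash
python3 - <<'E'
from h import *
from cell import *
go((*B,165),(*B,35))
im=get_image("wrist")
P=np.array(im["pose"])
def proj(w):
    c=P[:3,:3].T@(np.array(w)-P[:3,3]);r=np.hypot(*c[:2]);th=np.arctan2(r,c[2]);return im["cx"]+im["fx"]*th*c[0]/r,im["cy"]+im["fy"]*th*c[1]/r
c=im["color"].copy()
for z in(100,64,0):
    u,v=proj((*B,z));cv2.drawMarker(c,(int(u),int(v)),(0,255,0),0,12)
cv2.imwrite("pics/w3.png",c)
E
```

```text
t 11.55 pos [462.3 170.4 159.2] rot [-0.   0.   0.2] open 0.849 F [ 0.2 -0.5  0.4] 0.0
 to [466. 170. 165.] tool now [-0.0011  0.0035 -0.0058] tool aligned [-0.0011  0.0035 -0.0058]
 to [466. 170.  35.] tool now [1.0e-04 1.0e-04 1.3e-01] tool aligned [0.   0.   0.13]
```

View pics/w3.png

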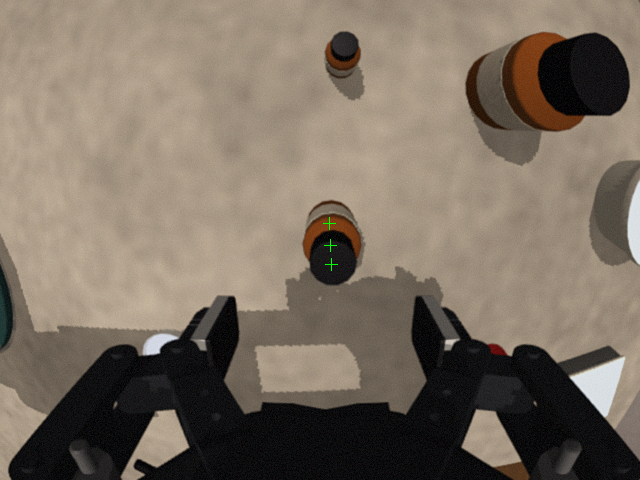

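The cap of spare B is at (333,263), on the projected marks. I'll correct by a few millimetres, descend and grip.

{"name": "arm_command", "arguments": {"series": "-0.001 0.0045 0.008 0 0 0 0.15;0 0 0.0158 0 0 0 0.15;0 0 0.0158 0 0 0 0.15;0 0 0.0158 0 0 0 0.15;0 0 0.0158 0 0 0 0.15;0 0 0.0158 0 0 0 0.15;0 0 0.0158 0 0 0 0.15;0 0 0.0158 0 0 0 0.15;0 0 0.004 0 0 0 0.15;0 0 0 0 0 0 0.35;0 0 0 0 0 0 0.45;0 0 0 0 0 0 0.55;0 0 0 0 0 0 0.65;0 0 0 0 0 0 0.8;0 0 0 0 0 0 1;0 0 0 0 0 0 1;0 0 0 0 0 0 1;0 0 0 0 0 0 1", "newtons": 40}}

```text
time_s: 13.1
eef_pos: [468.5, 169.9, 38.3]
ee_rot: [1.992, 2.427, 0.003]
wrist_force: [0.2, -1.4, 4.7]
opening: 0.45
gripper_force: 40.7
```

{"name": "arm_command", "arguments": {"series": "0 0 -0.008 0 0 0 1;0 0 -0.0158 0 0 0 1;0 0 -0.0158 0 0 0 1;0 0 -0.0158 0 0 0 1;0 0 -0.0158 0 0 0 1;0 0 -0.0158 0 0 0 1;0 0 -0.0158 0 0 0 1;0 0 -0.0158 0 0 0 1;0 0 -0.0158 0 0 0 1;0 0 -0.0158 0 0 0 1;0 0 0 0 0 0 1;0 0 0 0 0 0 1"}}

```text
time_s: 14.1
eef_pos: [467.6, 169.9, 187.7]
ee_rot: [1.993, 2.428, 0.001]
wrist_force: [-0.6, 0.4, -1.3]
opening: 0.455
gripper_force: 40.5
```

```bash
python3 - <<'E'
from h import *
go((*PP,185),(*PP,43))
E
```

```text
t 14.1 pos [467.6 169.9 187.7] rot [ 0.  -0.   0.1] open 0.455 F [-0.6  0.4 -1.3] 40.54156750207767
 to [ 581.5 -106.1  185. ] tool now [-0.293   0.0578  0.0026] tool aligned [-0.2929  0.0581  0.0027]
 to [ 581.5 -106.1   43. ] tool now [-0.00e+00 -1.00e-04  1.42e-01] tool aligned [0.    0.    0.142]
```

{"name": "arm_command", "arguments": {"series": "-0.0100 0.0020 0 0 0 0 1;-0.0182 0.0036 0 0 0 0 1;-0.0182 0.0036 0 0 0 0 1;-0.0182 0.0036 0 0 0 0 1;-0.0182 0.0036 0 0 0 0 1;-0.0182 0.0036 0 0 0 0 1;-0.0182 0.0036 0 0 0 0 1;-0.0182 0.0036 0 0 0 0 1;-0.0182 0.0036 0 0 0 0 1;-0.0182 0.0036 0 0 0 0 1;-0.0182 0.0036 0 0 0 0 1;-0.0182 0.0036 0 0 0 0 1;-0.0182 0.0036 0 0 0 0 1;-0.0182 0.0036 0 0 0 0 1;-0.0182 0.0036 0 0 0 0 1;-0.0182 0.0036 0 0 0 0 1;-0.0100 0.0020 0 0 0 0 1;0 0 0 0 0 0 1;0 0 0 0 0 0 1"}}

```text
time_s: 15.68
eef_pos: [580.9, -106.5, 185.9]
ee_rot: [-1.992, -2.425, 0.001]
wrist_force: [-0.6, 0.4, -1.0]
opening: 0.454
gripper_force: 40.5
```

```bash
python3 - <<'E'
from h import *
from cell import *
go((*PP,60),(*PP,43))
a=get_image("wrist")["color"];b=get_image("scene")["color"][200:420,60:360]
cv2.imwrite("pics/w4.png",np.hstack([cv2.resize(a,(400,300)),cv2.resize(b,(400,300))]))
E
```

```text
t 15.68 pos [ 580.9 -106.5  185.9] rot [-0.1 -0.1 -0. ] open 0.454 F [-0.6  0.4 -1. ] 40.50983121385798
 to [ 581.5 -106.1   60. ] tool now [-0.      0.0009  0.1259] tool aligned [0.0002 0.0006 0.1259]
 to [ 581.5 -106.1   43. ] tool now [-0.     0.     0.017] tool aligned [0.    0.    0.017]
```

View pics/w4.png

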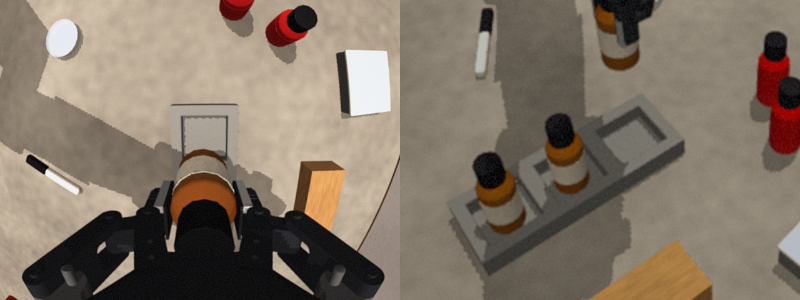

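The first spare stands upright in the centre pocket, and the second is held over the last empty one. I will lower it, slowing at the end.

{"name": "arm_command", "arguments": {"series": "0 0.0005 0.0080 0 0 0 1;0 0 0.0154 0 0 0 1;0 0 0.0154 0 0 0 1;0 0 0.0154 0 0 0 1;0 0 0.0154 0 0 0 1;0 0 0.0154 0 0 0 1;0 0 0.0154 0 0 0 1;0 0 0.0154 0 0 0 1;0 0 0.008 0 0 0 1;0 0 0.004 0 0 0 1;0 0 0.003 0 0 0 1;0 0 0.003 0 0 0 1;0 0 0 0 0 0 1;0 0 0 0 0 0 1"}}

```text
time_s: 16.95
eef_pos: [582.6, -106.3, 54.4]
ee_rot: [1.992, 2.427, 0.001]
wrist_force: [-0.0, -0.5, -0.8]
opening: 0.455
gripper_force: 40.5
```

```bash
python3 - <<'E'
from h import *
go((*PP,44))
E
```

```text
t 16.95 pos [ 582.6 -106.3   54.4] rot [0.1 0.  0. ] open 0.455 F [-0.  -0.5 -0.8] 40.519177936948836
 to [ 581.5 -106.1   44. ] tool now [ 0.0004 -0.0011  0.0104] tool aligned [ 0.0004 -0.001   0.0104]
```

{"name": "arm_command", "arguments": {"series": "0 -0.0006 0.003 0 0 0 1;0 0 0.003 0 0 0 1;0 0 0.002 0 0 0 1;0 0 0.0015 0 0 0 1;0 0 0.001 0 0 0 1;0 0 0 0 0 0 1;0 0 0 0 0 0 1"}}

```text
time_s: 17.53
eef_pos: [581.5, -106.5, 44.4]
ee_rot: [1.993, 2.428, -0.0]
wrist_force: [-2.7, 1.0, 6.1]
opening: 0.452
gripper_force: 41.1
```

The force is +6 N, so the bottle is down. I will release it and rise.

{"name": "arm_command", "arguments": {"series": "0 0 0 0 0 0 0.5;0 0 0 0 0 0 0.4;0 0 0 0 0 0 0.25;0 0 0 0 0 0 0.15;0 0 0 0 0 0 0.15;0 0 0 0 0 0 0.15;0 0 -0.01 0 0 0 0.15;0 0 -0.018 0 0 0 0.15;0 0 -0.018 0 0 0 0.15;0 0 -0.018 0 0 0 0.15;0 0 -0.018 0 0 0 0.15;0 0 -0.018 0 0 0 0.15;0 0 -0.018 0 0 0 0.15;0 0 -0.018 0 0 0 0.15;0 0 -0.018 0 0 0 0.15;0 0 0 0 0 0 0.15;0 0 0 0 0 0 0.15;0 0 0 0 0 0 0.15"}}

```text
time_s: 19.03
eef_pos: [581.1, -106.2, 196.3]
ee_rot: [-1.992, -2.427, 0.001]
wrist_force: [0.5, 0.0, -0.4]
opening: 0.85
gripper_force: 0.0
```

```bash
python3 - <<'E'
from h import *
from cell import *
go()
b=get_image("scene")["color"][200:420,60:360];t=get_image("top");a=t["color"][150:270,350:530]
for w in(PC,PP):
    print(w)
cv2.imwrite("pics/f.png",np.hstack([cv2.resize(a,(400,300)),cv2.resize(b,(400,300))]))
E
```

```text
t 19.03 pos [ 581.1 -106.2  196.3] rot [-0.1 -0.   0. ] open 0.85 F [ 0.5  0.  -0.4] 0.0
(np.float64(597.0), np.float64(-184.6))
(np.float64(581.4612519024023), np.float64(-106.12358757206468))
```

View pics/f.png

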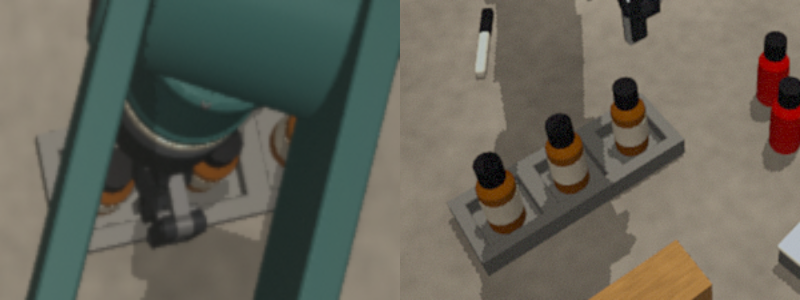

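All three bottles stand upright and centred in their pockets, and the gripper is clear.

```bash
python3 -c "
from cell import *;print(job_done())"
```

```text
the job is handed in; nothing more can be done
None
```

Both spare bottles now stand in the two empty pockets, the original bottle was left in its own pocket, and the job is handed in at about 19 s; no verdict was returned, but the last picture shows all three upright in their pockets.

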